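# Index a flow-cell swing arm one hole

## Robot

A 6-joint arm with a two-finger parallel gripper is mounted at the origin on a cart in front of the work surface, level with it; the furniture and walls round the work are solid. World frame = base frame: x ahead of the robot, y to its left, z up, the work surface at z = 0. Lengths are in m, angles in rad, forces in N, time in s.
With the tool pointing down it reaches from about 0.3 to 0.775 m from the base axis. Payload 14.6 kg.
Tool frame: the origin (TCP) lies midway between the tips of the shut fingers; the grasp point (between the pads) lies 19 mm behind it; z points along the fingers, y is the line along which they close (so a half turn about z gives the same grasp; the last joint's range is limited). The gripper opens to 94 mm and grips with 3 to 60 N. Pads are 16 mm wide; open, the fingers measure 119 mm over their backs; the gripper's body (75 mm by 177 mm) begins 78 mm behind the grasp point.
Start: joints at [1.074, 0.3, 1.521, -0, 1.321, -0.067], TCP at [0.229, 0.5, 0.205] pointing down, gripper open.
Joint ranges: [-3.03, 3.03], [-0.79, 2.21], [0.23, 2.52], [-1.04, 4.18], [0, 3.07], [-2.55, 2.55]. Speed limits (rad/s): [2.22, 2.22, 2.57, 3.14, 3.14, 3.14].

## Interface

Orientations are given as [roll, pitch, yaw] about the fixed x, y, z axes, in that order (R = Rz(yaw) Ry(pitch) Rx(roll)).
In Python, from station import telemetry, optics, ctrl gives the robot as it stands.
- The arm moves only by the tool carry_out, never from a script. Its argument "plan" is a list that holds one entry, the list of rows, each a list of 7 numbers: the shift along the tool's x, y, z in mm, then the turn, a rotation vector about the tool's x, y, z in rad, then the finger opening in mm, from 0 to 94. A call has 1 to 20 rows; each row shifts and turns the commanded pose from where the row before left it, along the tool's axes as they then stand; what a row does not reach is not made up. A row lasts 1/12 s, in which the tool goes at most 41.7 mm and 7.16 degrees, less where a joint would pass 70% of its speed; a pose out of reach is approached as far as the arm can. A call with a gripper value outside its range is refused whole. The fingers move at their own pace and stop on an object; "squeeze" is the grip in N (left out, the last holds). Time passes only in rows, so rows that do not move let the fingers close. It gives the time, the measured TCP pose, the force, the opening and the grip force at its end, in the units of the state.
- telemetry.get_obs(): the state, without advancing time (a new reading comes with each control period).
- optics.camera(name): name is "side" or "top" or "wrist"; returns a dict with "pixels" (384x512x3 uint8, red, green, blue), "intrinsics" (3x3 intrinsics, pixels), "dist_coeffs" ([k1, k2, p1, p2, k3] as OpenCV has them; the pictures are not rectified), "origin" and "rotation" of the camera in the world. Camera axes: x right, y down, z forward; pixel columns grow to the right and rows downward; lengths in m; the calibration is good to about 2 mm. A picture is of the moment at which its call begins. There is no depth.
- ctrl.hand_in(): hands the job in; it is judged then, once.
The state is a dict: "time_s": time; "qpos": joint angles; "joint_vel": joint speeds; "tau": joint torques, N m; "ee_pos": TCP position; "eef_rot": TCP orientation; "force": force on the tool from outside, world axes, zero at the start; "moment": the same for the moment, N m; "grip_width": finger opening in m; "grip_force": force on a finger pad.
Only numpy, scipy, OpenCV 4.12 (cv2) and the standard library are available. Lean on these libraries where they do the work, as an engineer would, in place of code of your own. Each camera call takes 0.05 s, during which the arm holds its last target. There are 200 camera calls.

## Task

The swing arm that carries the flow cell is locked by a spring pin in the middle hole of its five-hole plate. Hook a fingertip through the pin's pull ring, lift the pin clear, swing the arm exactly one hole towards the side where the multimeter lies (not as far as the second hole) and let the pin drop fully home there. Work only inside the ring, do not pinch it or push on its outside; do not touch the flow cell, and leave everything standing around where it is.

Things in the scene. Friction and masses are not known exactly. Their poses are not given: they have to be found in the camera images.
- index_base: fixed indexing stand, 240 mm long. Origin at bench height on the swing arm's vertical pivot axis; -x axis runs along the middle hole, roughly to the robot; y left, z up. Five holes, 13 mm wide, in its curved steel plate (top 30 mm high), on a 180 mm radius circle about the pivot, at -0.50, -0.25, 0, 0.25, 0.50 rad of the arm joint
- swing_arm (a joint): turn of the steel arm about its vertical pivot, rad. 0: pin at the middle hole; positive is counter-clockwise from above (ring end goes to index_base's -y side, the robot's right); one hole is 0.25 rad, 45 mm at the pin. Light friction (0.06 N m); stays where left. Arm 50 mm wide, top 44 mm above the bench, reaches 205 mm from the pivot
- index_pin (a joint): lift of the vertical spring pin with its pull ring, m. 0: home in a hole; above 0.014 its tip is clear of the plate and the arm can swing; 0.026: upper stop. Lifting takes 4 N (bottom) to 6 N (top); let go, it springs down, and between holes rests on the plate at about 0.014. Round-ended 9 mm pin, 180 mm from the pivot, 2 mm play each side in a hole
- ring_center (a point): centre of the pull ring's opening, on the pin's axis, 100 mm above the bench with the pin home; moves with pin and arm. The upright ring's opening faces along the arm; x axis to the pivot, z up. Opening 48 mm, outer diameter 70 mm, 9 mm thick. A shut or single fingertip pointing down and to the pivot at about 45 degrees fits through it and lifts the ring by its top
- ring_shell: bare steel outer part of the pull ring, 9 mm bar, 52 to 70 mm across, lining the outside and both faces; its inside (48 mm opening) is a black rubber liner, which is another part and is the place to touch. Origin on the pin's axis at bench height when the pin is home
- tray_center (a point): middle of the floor of the grey cup on the swing arm in which the flow cell stands: 82 mm from the pivot towards the pin, 48 mm above the bench; the rim stands 12 mm above that floor, 76 mm across inside
- flow_cell: loose flow cell, black cylinder 69 mm across and 83 mm tall with a coil of red lead and two studs on its cap; origin in the centre of its underside, standing in the cup on the arm, its side about 64 mm from the pin's axis
- multimeter: loose black multimeter 181 x 241 x 74 mm with a dial, red and black leads, lying flat to the left or right of the stand; origin in the centre of its underside. It shows to which side the arm must go
- stirrer: loose magnetic stirrer, 223 x 210 x 62 mm, blue base with a round white plate, on the other side of the stand; origin in the centre of its underside
- white_jar: loose white plastic jar with screw cap, 68 mm across, 85 mm tall, standing at the far left; origin in the centre of its underside
- small_flask: loose stoppered conical flask, 64 mm across, 121 mm tall, standing at the far right; origin in the centre of its underside
Things that resemble listed ones, but are neither listed nor needed, are in the scene too. What is shaped like the flow_cell but pink or turquoise is not meant.

How it is judged:
By the outcome, as a careful person would: the job done as asked, in the order asked, and still so for the second after the job is handed in, with the robot touching nothing.
It also fails if it takes over 40 s, if anything falls off the work surface, if the arm or the gripper's body presses on something with over 40 N, if the wrist force passes 120 N, or if a joint passes its speed limit or range.

## Working session

There is one attempt and no reset: what is moved stays moved. The work goes in short steps, Python scripts to look and compute and a tool call to move; the robot and the scene stay as the last step left them, time stands still between calls to the robot, and variables do not carry over. Pictures are saved under pics/ and viewed, at most 10 in all, crops included, and the job is handed in when it is done.

Besides the shell and the picture viewer there is one more tool, called after "Request:" in YAML: its name, and indented under it one key for each argument. carry_out: Moves the arm, as the interface text tells. Its arguments: {"type":"object","properties":{"plan":{"type":"array","items":{"type":"array","items":{"type":"array","items":{"type":"number"}}}},"squeeze":{"type":"number"}},"required":["plan"]}

```bash
mkdir -p pics
python3 - <<'E'
from station import telemetry, optics, ctrl
import cv2, pickle
o=telemetry.get_obs(); print(o)
for n in ["top","side"]:
    c=optics.camera(n); pickle.dump(c,open(f"pics/{n}0.pkl","wb"))
    cv2.imwrite(f"pics/{n}0.png",cv2.resize(c["pixels"][:,:,::-1],(800,600),interpolation=cv2.INTER_CUBIC))
    print(n,c["intrinsics"],c["dist_coeffs"],c["origin"],c["rotation"])
E
```

```text
{'time_s': 0.0, 'qpos': array([ 1.07437468e+00,  3.00481262e-01,  1.52158598e+00, -2.10808517e-05,
        1.32070938e+00, -6.66018175e-02]), 'joint_vel': array([ 2.09115395e-04, -2.29743988e-04,  8.65848294e-04,  1.69605920e-03,
       -6.73523016e-05, -1.39664708e-03]), 'tau': array([-7.22091572e-04, -5.31816244e+01, -3.52737486e+01,  7.07612699e-02,
        2.44102604e-02, -1.26536997e-04]), 'ee_pos': array([0.2290694 , 0.49973208, 0.20487869]), 'eef_rot': array([-3.14040994e+00, -5.84230484e-05,  2.71177802e+00]), 'force': array([ 0.41425031, -0.24121135, -0.10030888]), 'moment': array([-0.02772017,  0.04748342,  0.02477419]), 'grip_force': 0.0, 'grip_width': 0.09411853677654666}
top [[414.84109356   0.         252.36103274]
 [  0.         414.84109356 190.09546799]
 [  0.           0.           1.        ]] [-0.02186803  0.          0.          0.          0.        ] [ 0.49590858 -0.00633704  1.18373608] [-3.05199937  0.00306811 -1.54515854]
side [[485.78643899   0.         254.05596191]
 [  0.         485.78643899 193.1907984 ]
 [  0.           0.           1.        ]] [-0.11405134  0.          0.          0.          0.        ] [ 0.2298046  -1.09171821  1.07409871] [-2.28263649  0.00935997 -0.35444697]
```

View pics/top0.png

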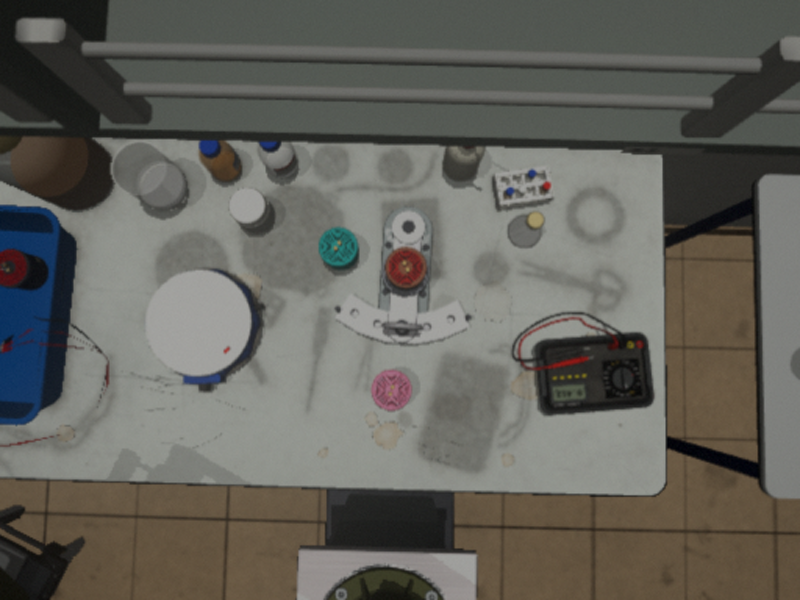

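View pics/side0.png

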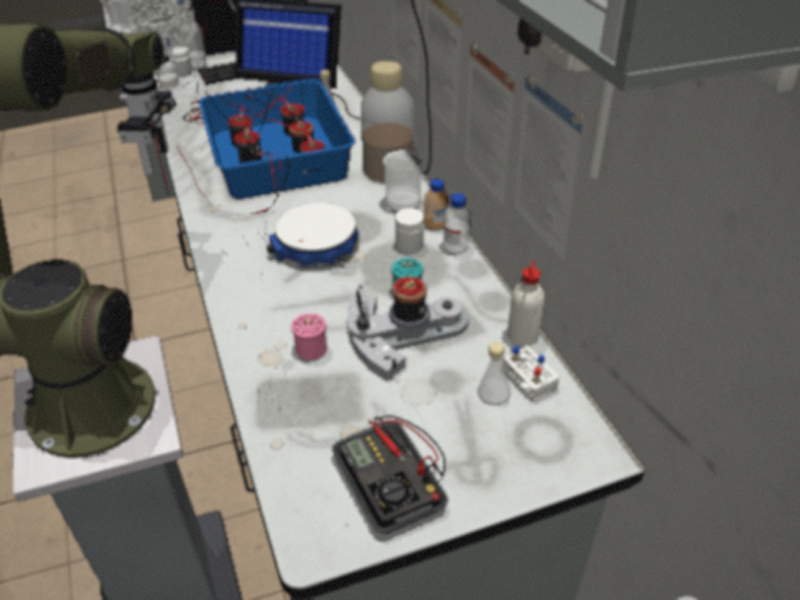

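The top view has the multimeter at (595,375), on the robot's right (-y), so the swing is positive. The ring is at about (403,328), the pivot at (408,227), and a pink decoy at (392,390) is in front of the ring. I'll enlarge both views.

Run:
```python
import cv2,pickle
for n,(x,y,w,h) in {"top":(205,125,107,80),"side":(210,160,100,75)}.items():
    c=pickle.load(open(f"pics/{n}0.pkl","rb"))
    cv2.imwrite(f"pics/{n}c.png",cv2.resize(c["pixels"][y:y+h,x:x+w,::-1],None,fx=7,fy=7,interpolation=cv2.INTER_CUBIC))
```

```text
(no output)
```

View pics/topc.png

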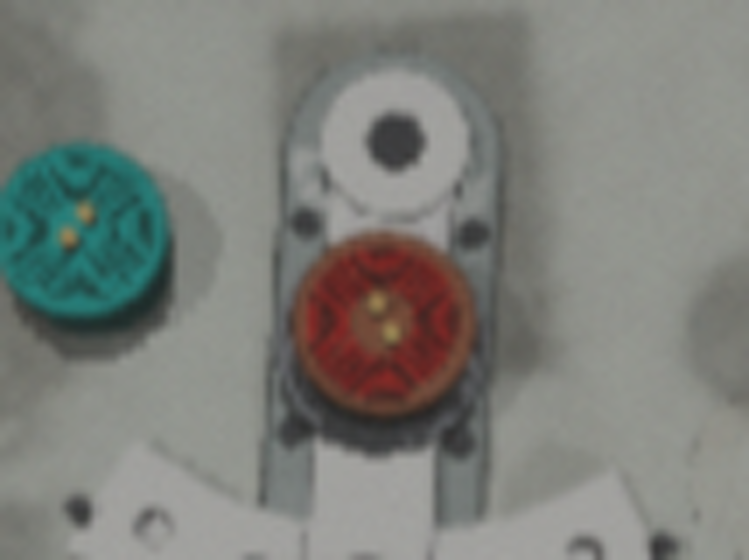

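View pics/sidec.png

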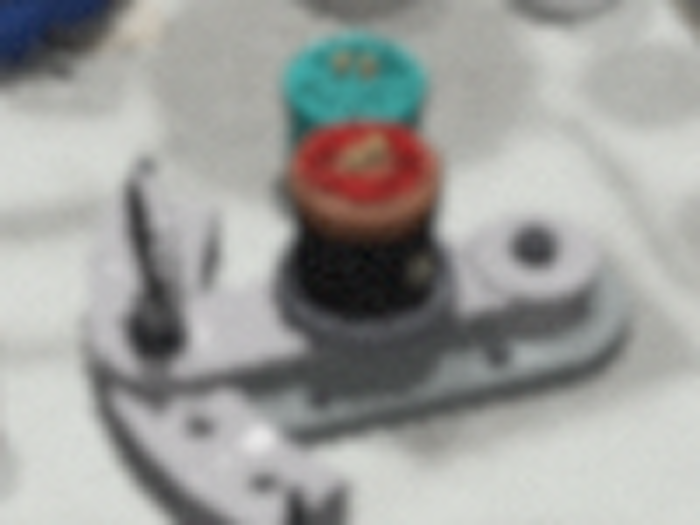

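Crops: pivot hole at (396,140) in the top crop, which is px (261.6,145). The side crop shows the ring top at (147,165), px (231,183.6), and the pivot at (535,245), px (286.4,195). I still need the ring and plate area from above.

```bash
cat > h.py <<'E'
import cv2,numpy as np
from scipy.spatial.transform import Rotation as Ro
def ray(c,p):
    q=cv2.undistortPoints(np.array([[p]],float),np.array(c["intrinsics"]),np.array(c["dist_coeffs"]))[0,0]
    return np.array(c["origin"]),Ro.from_euler("xyz",c["rotation"]).as_matrix()@np.array([q[0],q[1],1])
def at(c,p,z):
    o,d=ray(c,p); return o+d*(z-o[2])/d[2]
def tri(ca,a,cb,b):
    o,d=ray(ca,a);p,e=ray(cb,b)
    t=np.linalg.lstsq(np.c_[d,-e],p-o,rcond=None)[0]
    A,B=o+d*t[0],p+e*t[1]; return (A+B)/2,np.linalg.norm(A-B)
def proj(c,X):
    R=Ro.from_euler("xyz",c["rotation"]).as_matrix().T
    return cv2.projectPoints(np.array([X],float),cv2.Rodrigues(R)[0],-R@np.array(c["origin"]),np.array(c["intrinsics"]),np.array(c["dist_coeffs"]))[0][0,0]
E
python3 - <<'E'
import pickle; from h import *
t,s=[pickle.load(open(f"pics/{n}0.pkl","rb")) for n in("top","side")]
print("pivot",tri(t,(261.6,145),s,(286.4,195)))
print("ringtop",tri(t,(257.9,209.9),s,(231,183.6)))
print("meter",at(t,(381,240),.07))
print("pink",at(t,(251,249.5),.083))
x,y,w,h=205,180,107,85
cv2.imwrite("pics/topd.png",cv2.resize(t["pixels"][y:y+h,x:x+w,::-1],None,fx=7,fy=7,interpolation=cv2.INTER_CUBIC))
E
```

```text
pivot (array([ 0.72443248, -0.02290037,  0.05230397]), np.float64(0.0023599482307771337))
ringtop (array([ 0.54216787, -0.01653068,  0.14878786]), np.float64(0.005415160184557872))
meter [ 0.47078247 -0.34722526  0.07      ]
pink [ 0.43768465 -0.00086912  0.083     ]
```

View pics/topd.png

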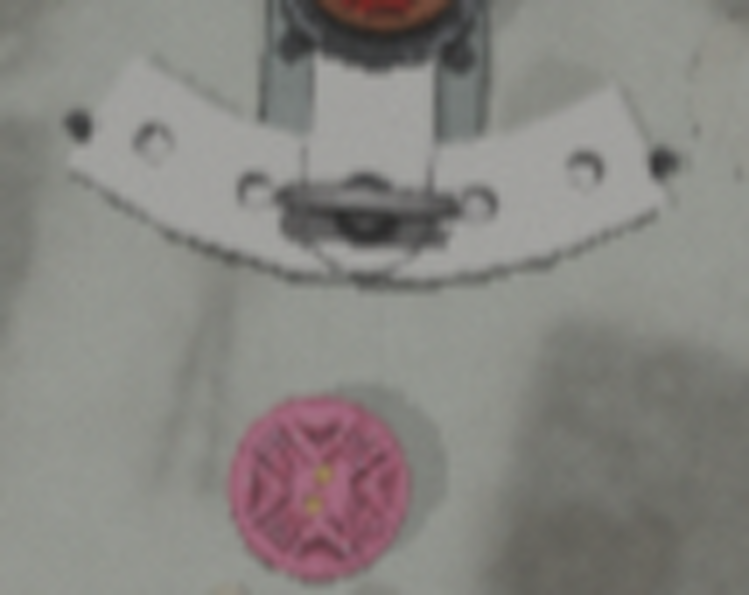

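The crop shows holes at (155,143), (256,190), (480,205) and (585,172), and the ring's top bar at about (372,199).

Run:
```python
import pickle; from h import *
from scipy.optimize import least_squares
t,s=[pickle.load(open(f"pics/{n}0.pkl","rb")) for n in("top","side")]
H=np.array([at(t,(205+a/7,180+b/7),.03)[:2] for a,b in[(155,143),(256,190),(480,205),(585,172)]])
print(H)
an=np.array([-.5,-.25,.25,.5])
def f(v):
    a=v[2]+np.pi+an; return (v[:2]+.18*np.c_[np.cos(a),np.sin(a)]-H).ravel()
r=least_squares(f,[.72,-.02,0]);print(r.x,r.fun*1e3)
x,y,w=r.x; rc=np.array([x-.18*np.cos(w),y-.18*np.sin(w)]);print("ring",rc)
print("ringtop@.13",at(t,(205+372/7,180+199/7),.13))
print("pivot@.05",at(t,(261.6,145),.05), "side pivot",at(s,(286.4,195),.05),"side ringtop",at(s,(231,183.6),.135))
print("proj ring top",proj(t,[*rc,.135]),proj(s,[*rc,.135]),"pivot",proj(t,[x,y,.05]),proj(s,[x,y,.05]))
```

```text
[[ 0.56874251  0.06937594]
 [ 0.55105837  0.0286498 ]
 [ 0.54736558 -0.06047511]
 [ 0.56154294 -0.10193565]]
[ 0.723218   -0.02301038 -0.04161714] [ 0.23778641  0.40769639 -0.24079702  0.09007642 -0.2535925   0.22668638
  0.25660312 -0.72445919]
ring [ 0.54337386 -0.01552146]
ringtop@.13 [ 0.54408554 -0.01655981  0.13      ]
pivot@.05 [ 0.72373141 -0.02263039  0.05      ] side pivot [ 0.72677972 -0.02055081  0.05      ] side ringtop [ 0.549523   -0.00104994  0.135     ]
proj ring top [257.74676285 208.60959489] [230.56450945 186.93508594] pivot [261.73271778 145.18594491] [285.68061562 195.73037722]
```

The fit is good to under 1 mm: pivot (0.7232,-0.0230), arm yaw -0.0416, ring centre (0.5434,-0.0155,0.100). Next I'll work out the approach.

```bash
cat >> h.py <<'E'
PIV=np.array([.7232,-.0230]);W=-.0416
def target(th,h,back,tilt=np.pi/4):
    "tool pose: arm angle th, axis crossing the ring plane at height h, TCP `back` m behind the crossing"
    a=W+th; u=np.array([np.cos(a),np.sin(a),0]); y=np.array([-np.sin(a),np.cos(a),0])
    z=u*np.cos(tilt)-np.array([0,0,1])*np.sin(tilt)
    p=np.r_[PIV-.18*u[:2],h]-z*back
    return p,np.c_[np.cross(y,z),y,z]
def delta(o,p,R):
    R0=Ro.from_euler("xyz",o["eef_rot"]).as_matrix()
    print("shift in tool axes mm",(R0.T@(p-o["ee_pos"])*1e3).round(1),"rotvec",Ro.from_matrix(R0.T@R).as_rotvec().round(4))
E
python3 - <<'E'
from h import *; from station import telemetry
o=telemetry.get_obs(); p,R=target(0,.1,.11); print(p); delta(o,p,R)
E
```

```text
[ 0.46564128 -0.01227937  0.17778175]
shift in tool axes mm [-428.4 -366.9   27.5] rotvec [-0.1534 -0.7756 -0.3676]
```

Request:
carry_out:
  plan:
    - [[-25.2,-21.6,1.6,0,0,0,0],[-25.2,-21.6,1.6,0,0,0,0],[-25.2,-21.6,1.6,0,0,0,0],[-25.2,-21.6,1.6,0,0,0,0],[-25.2,-21.6,1.6,0,0,0,0],[-25.2,-21.6,1.6,0,0,0,0],[-25.2,-21.6,1.6,0,0,0,0],[-25.2,-21.6,1.6,0,0,0,0],[-25.2,-21.6,1.6,0,0,0,0],[-25.2,-21.6,1.6,0,0,0,0],[-25.2,-21.6,1.6,0,0,0,0],[-25.2,-21.6,1.6,0,0,0,0],[-25.2,-21.6,1.6,0,0,0,0],[-25.2,-21.6,1.6,0,0,0,0],[-25.2,-21.6,1.6,0,0,0,0],[-25.2,-21.6,1.6,0,0,0,0],[-25.2,-21.6,1.6,0,0,0,0]]
  squeeze: 10

```text
time_s: 1.52
ee_pos: [0.4659, -0.014, 0.178]
eef_rot: [-3.142, -0.0, 2.712]
force: [0.7, 0.1, -0.8]
grip_width: 0.0003
grip_force: 0.0
```

Request:
carry_out:
  plan:
    - [[0,0,0,-0.0192,-0.097,-0.046,0],[0,0,0,-0.0192,-0.097,-0.046,0],[0,0,0,-0.0192,-0.097,-0.046,0],[0,0,0,-0.0192,-0.097,-0.046,0],[0,0,0,-0.0192,-0.097,-0.046,0],[0,0,0,-0.0192,-0.097,-0.046,0],[0,0,0,-0.0192,-0.097,-0.046,0],[0,0,0,-0.0192,-0.097,-0.046,0],[0,0,0,0,0,0,0],[0,0,0,0,0,0,0],[0,0,0,0,0,0,0]]

```text
time_s: 2.43
ee_pos: [0.4665, -0.0109, 0.1786]
eef_rot: [3.125, 0.755, 3.078]
force: [0.5, 0.5, -0.3]
grip_width: 0.0007
grip_force: 0.0
```

Run:
```python
from h import *; from station import telemetry,optics
o=telemetry.get_obs(); print(o["time_s"],o["ee_pos"],o["grip_width"],o["qpos"].round(2),o["force"]); p,R=target(0,.1,.11); delta(o,p,R)
c=optics.camera("wrist"); im=c["pixels"][:,:,::-1].copy()
cv2.imwrite("pics/w1.png",cv2.resize(im,(800,600),interpolation=cv2.INTER_CUBIC))
print("proj ring centre x1.5625",proj(c,[.5434,-.0155,.1])*1.5625,"tcp",proj(c,o["ee_pos"])*1.5625)
```

```text
2.4333 [ 0.46647278 -0.01091662  0.17856053] 0.0007267777341401611 [-0.14 -0.21  2.31  0.24  0.3  -1.86] [ 0.54581411  0.51355283 -0.34302625]
shift in tool axes mm [ 1.1 -1.4  0. ] rotvec [ 0.0012 -0.0303 -0.0161]
proj ring centre x1.5625 [392.27972145 301.61937315] tcp [395.46975783 375.41346982]
```

View pics/w1.png

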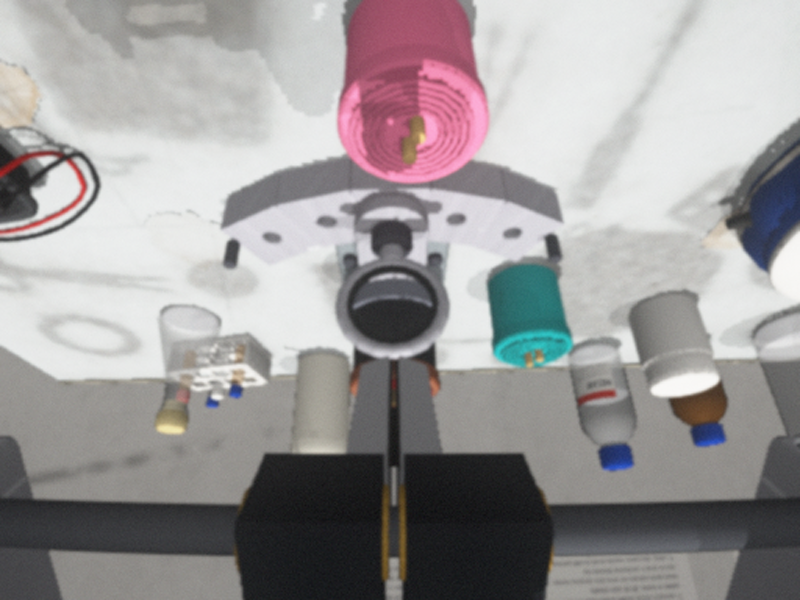

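The wrist view shows the ring opening centred at (393,305), against a projected (392,302), so the estimate holds. From a rough kinematic check, a straight-in hook at 45° would bring joint 5 to about 0. I'll keep a constant tool yaw of +0.15, between the two ring directions, which keeps the wrist bent.

```bash
cat >> h.py <<'E'
def target(th,h,back,tilt=np.pi/4,yaw=.15):
    a=W+th; u=np.array([np.cos(yaw),np.sin(yaw),0]); y=np.array([-np.sin(yaw),np.cos(yaw),0])
    z=u*np.cos(tilt)-np.array([0,0,1])*np.sin(tilt)
    p=np.r_[PIV-.18*np.array([np.cos(a),np.sin(a)]),h]-z*back
    return p,np.c_[np.cross(y,z),y,z]
E
python3 - <<'E'
from h import *; from station import telemetry
o=telemetry.get_obs(); p,R=target(0,.1,.11); print(p); delta(o,p,R)
E
```

```text
[ 0.46644739 -0.02713772  0.17778175]
shift in tool axes mm [ -0.1 -16.3   0.9] rotvec [-0.1321 -0.0287 -0.153 ]
```

Request:
carry_out:
  plan:
    - [[0,-4,0.2,-0.033,-0.0072,-0.0382,0],[0,-4,0.2,-0.033,-0.0072,-0.0382,0],[0,-4,0.2,-0.033,-0.0072,-0.0382,0],[0,-4,0.2,-0.033,-0.0072,-0.0382,0],[0,0,0,0,0,0,0],[0,0,0,0,0,0,0]]

```text
time_s: 2.98
ee_pos: [0.4663, -0.0214, 0.1793]
eef_rot: [-3.14, 0.77, -3.032]
force: [-0.8, -0.4, -0.4]
grip_width: 0.0007
grip_force: 0.0
```

Run:
```python
from h import *; from station import telemetry
o=telemetry.get_obs(); p,R=target(0,.1,.11); print(o["qpos"].round(2),o["time_s"]); delta(o,p,R)
```

```text
[-0.28 -0.2   2.31  0.74  0.4  -2.55] 2.9833
shift in tool axes mm [ 1.4 -5.7  0.8] rotvec [-0.0302 -0.0153 -0.0287]
```

Joint 6 is at its range end (-2.55). A half turn about the tool axis, which gives an equivalent grasp, brings it to about +0.6.

Request:
carry_out:
  plan:
    - [[0,0,0,0,0,0.1245,0],[0,0,0,0,0,0.1245,0],[0,0,0,0,0,0.1245,0],[0,0,0,0,0,0.1245,0],[0,0,0,0,0,0.1245,0],[0,0,0,0,0,0.1245,0],[0,0,0,0,0,0.1245,0],[0,0,0,0,0,0.1245,0],[0,0,0,0,0,0.1245,0],[0,0,0,0,0,0.1245,0],[0,0,0,0,0,0.1245,0],[0,0,0,0,0,0.1245,0],[0,0,0,0,0,0.1245,0]]

```text
time_s: 4.07
ee_pos: [0.4661, -0.0206, 0.1791]
eef_rot: [2.372, -0.035, 1.643]
force: [-0.1, 0.5, 0.5]
grip_width: 0.0007
grip_force: 0.0
```

Request:
carry_out:
  plan:
    - [[0,0,0,0,0,0.1245,0],[0,0,0,0,0,0.1245,0],[0,0,0,0,0,0.1245,0],[0,0,0,0,0,0.1245,0],[0,0,0,0,0,0.1245,0],[0,0,0,0,0,0.1245,0],[0,0,0,0,0,0.1245,0],[0,0,0,0,0,0.1245,0],[0,0,0,0,0,0.1245,0],[0,0,0,0,0,0.1245,0],[0,0,0,0,0,0.1245,0],[0,0,0,0,0,0.1245,0],[0,0,0,0,0,0,0],[0,0,0,0,0,0,0]]

```text
time_s: 5.23
ee_pos: [0.466, -0.0207, 0.1791]
eef_rot: [3.108, -0.77, 0.157]
force: [0.4, -0.6, 0.2]
grip_width: 0.0005
grip_force: 0.0
```

```bash
sed -i 's/    return p,np.c_\[np.cross(y,z),y,z\]$/    return p,np.c_[np.cross(-y,z),-y,z]/' h.py
python3 - <<'E'
from h import *; from station import telemetry
o=telemetry.get_obs(); p,R=target(0,.1,.11); print(o["qpos"].round(2),o["time_s"],o["ee_pos"]); delta(o,p,R)
E
```

```text
[-0.28 -0.2   2.31  0.74  0.4   0.56] 5.2333 [ 0.46603297 -0.02066818  0.17910286]
shift in tool axes mm [-1.4  6.4  0.7] rotvec [0.0289 0.0155 0.0055]
```

Request:
carry_out:
  plan:
    - [[-0.7,3.2,0.4,0.0145,0.0078,0.003,0],[-0.7,3.2,0.4,0.0145,0.0078,0.003,0],[0,0,12,0,0,0,0],[0,0,12,0,0,0,0],[0,0,12,0,0,0,0],[0,0,12,0,0,0,0],[0,0,12,0,0,0,0],[0,0,10,0,0,0,0],[0,0,0,0,0,0,0],[0,0,0,0,0,0,0],[0,0,0,0,0,0,0]]

```text
time_s: 6.15
ee_pos: [0.5152, -0.0199, 0.1285]
eef_rot: [-3.137, -0.786, 0.144]
force: [-0.4, -0.3, 0.2]
grip_width: 0.0003
grip_force: 0.0
```

Run:
```python
from h import *; from station import telemetry,optics
o=telemetry.get_obs(); print(o["time_s"],o["ee_pos"],o["qpos"].round(2)); p,R=target(0,.1,-.018); delta(o,p,R)
c=optics.camera("side");x,y=180,120
a=cv2.resize(c["pixels"][y:y+125,x:x+130,::-1],None,fx=4,fy=4,interpolation=cv2.INTER_CUBIC)[:500,:400]
w=optics.camera("wrist"); b=cv2.resize(w["pixels"][:,:,::-1],(400,300)); b=np.vstack([b,np.zeros((200,400,3),np.uint8)])
cv2.imwrite("pics/m2.png",np.hstack([a,b]))
print("side ring/tcp",[(proj(c,q)-[x,y])*4 for q in([.5434,-.0155,.1],o["ee_pos"])])
```

```text
6.15 [ 0.51517042 -0.01991413  0.12847546] [-0.26  0.04  2.25  1.22  0.31  0.08]
shift in tool axes mm [-0.  -0.1 58.3] rotvec [-0.0001 -0.0008 -0.0045]
side ring/tcp [array([204.1565338 , 302.80412257]), array([168.67977999, 286.60533682])]
```

View pics/m2.png

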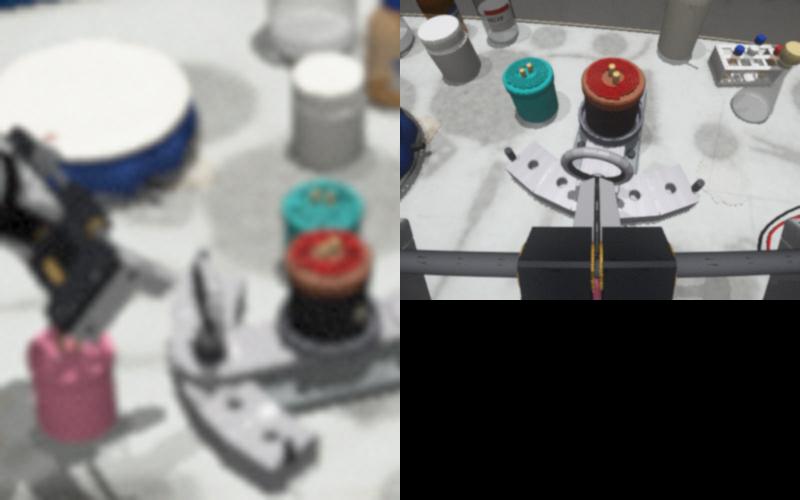

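The side view shows the finger aligned with the ring, fingertip at about (170,287) and ring at (205,300). There's room above the pink decoy, with its top corner about 60 mm below the tool axis. I'll insert now.

Request:
carry_out:
  plan:
    - [[0,0,7,0,0,0,0],[0,0,7,0,0,0,0],[0,0,7,0,0,0,0],[0,0,7,0,0,0,0],[0,0,7,0,0,0,0],[0,0,0,0,0,0,0],[0,0,0,0,0,0,0]]

```text
time_s: 6.83
ee_pos: [0.5397, -0.0163, 0.1037]
eef_rot: [-3.135, -0.786, 0.141]
force: [-0.3, -0.3, -0.1]
grip_width: 0.0008
grip_force: 0.0
```

Request:
carry_out:
  plan:
    - [[0,0,6,0,0,0,0],[0,0,6,0,0,0,0],[0,0,6,0,0,0,0],[0,0,5,0,0,0,0],[0,0,0,0,0,0,0],[0,0,0,0,0,0,0]]

```text
time_s: 7.33
ee_pos: [0.5558, -0.0139, 0.0876]
eef_rot: [-3.135, -0.787, 0.14]
force: [0.5, 0.2, 0.5]
grip_width: 0.0006
grip_force: 0.0
```

Run:
```python
from h import *; from station import telemetry,optics
o=telemetry.get_obs(); print(o["time_s"],o["ee_pos"],o["qpos"].round(2),o["force"].round(1)); p,R=target(0,.1,-.018); delta(o,p,R)
w=optics.camera("wrist"); a=cv2.resize(w["pixels"][100:300,150:370,::-1],None,fx=2.3,fy=2.3)[:460,:400]
c=optics.camera("side");x,y=190,130
b=cv2.resize(c["pixels"][y:y+92,x:x+80,::-1],None,fx=5,fy=5,interpolation=cv2.INTER_CUBIC)
cv2.imwrite("pics/m3.png",np.hstack([a,b]))
```

```text
7.3333 [ 0.55575908 -0.0139162   0.08762943] [-0.22  0.22  2.17  1.59  0.26 -0.28] [0.5 0.2 0.5]
shift in tool axes mm [-0.1 -0.3  0.4] rotvec [ 0.     -0.0012 -0.007 ]
```

View pics/m3.png

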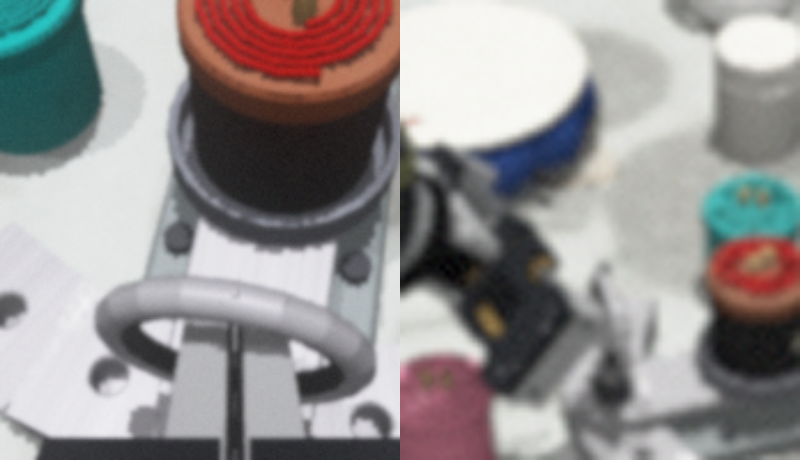

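The finger is through the ring, at (235,330) in the wrist crop, with the ring arching over it and no contact force. Now I'll lift straight up; world up is (0.707, 0, -0.707) in tool axes.

Request:
carry_out:
  plan:
    - [[0.7,0,-0.7,0,0,0,0],[0.7,0,-0.7,0,0,0,0],[0.7,0,-0.7,0,0,0,0],[0.7,0,-0.7,0,0,0,0],[0.7,0,-0.7,0,0,0,0],[0,0,0,0,0,0,0],[0,0,0,0,0,0,0]]

```text
time_s: 8.02
ee_pos: [0.556, -0.0139, 0.0923]
eef_rot: [-3.134, -0.786, 0.14]
force: [0.0, -0.0, 0.6]
grip_width: 0.0006
grip_force: 0.0
```

Request:
carry_out:
  plan:
    - [[0.7,0,-0.7,0,0,0,0],[0.7,0,-0.7,0,0,0,0],[0.7,0,-0.7,0,0,0,0],[0.7,0,-0.7,0,0,0,0],[0.7,0,-0.7,0,0,0,0],[0,0,0,0,0,0,0],[0,0,0,0,0,0,0]]

```text
time_s: 8.6
ee_pos: [0.5558, -0.0139, 0.097]
eef_rot: [-3.134, -0.786, 0.14]
force: [-2.5, -0.2, -3.1]
grip_width: 0.0005
grip_force: 2.0
```

Contact came at about z=0.096. I'll lift 18 mm more.

Request:
carry_out:
  plan:
    - [[1.06,0,-1.06,0,0,0,0],[1.06,0,-1.06,0,0,0,0],[1.06,0,-1.06,0,0,0,0],[1.06,0,-1.06,0,0,0,0],[1.06,0,-1.06,0,0,0,0],[1.06,0,-1.06,0,0,0,0],[1.06,0,-1.06,0,0,0,0],[1.06,0,-1.06,0,0,0,0],[1.06,0,-1.06,0,0,0,0],[1.06,0,-1.06,0,0,0,0],[1.06,0,-1.06,0,0,0,0],[1.06,0,-1.06,0,0,0,0],[0,0,0,0,0,0,0],[0,0,0,0,0,0,0]]

```text
time_s: 9.77
ee_pos: [0.556, -0.014, 0.1152]
eef_rot: [-3.134, -0.786, 0.14]
force: [-3.4, 0.5, -4.4]
grip_width: 0.0005
grip_force: 2.9
```

Run:
```python
from h import *; from station import telemetry,optics
o=telemetry.get_obs(); print(o["time_s"],o["ee_pos"],o["qpos"].round(2),o["force"].round(1))
h=o["ee_pos"][2]+.018*.707
for th in(0,.0625,.125,.1875,.25): p,R=target(th,h,-.018); print(th,p.round(4)); delta(o,p,R)
c=optics.camera("side");x,y=190,130
b=cv2.resize(c["pixels"][y:y+92,x:x+80,::-1],None,fx=6,fy=6,interpolation=cv2.INTER_CUBIC)
cv2.imwrite("pics/m4.png",b)
```

```text
9.7667 [ 0.55595578 -0.01402459  0.11521696] [-0.22  0.16  2.16  1.3   0.27  0.02] [-3.4  0.5 -4.4]
0 [ 0.5559 -0.0136  0.1152]
shift in tool axes mm [ 0.  -0.4  0. ] rotvec [ 0.     -0.0011 -0.0073]
0.0625 [ 0.5558 -0.0249  0.1152]
shift in tool axes mm [-1.2 10.7 -1.2] rotvec [ 0.     -0.0011 -0.0073]
0.125 [ 0.5564 -0.0361  0.1152]
shift in tool axes mm [-1.9 21.9 -2. ] rotvec [ 0.     -0.0011 -0.0073]
0.1875 [ 0.5577 -0.0473  0.1152]
shift in tool axes mm [-2.1 33.1 -2.3] rotvec [ 0.     -0.0011 -0.0073]
0.25 [ 0.5597 -0.0583  0.1152]
shift in tool axes mm [-1.8 44.4 -2.1] rotvec [ 0.     -0.0011 -0.0073]
```

View pics/m4.png

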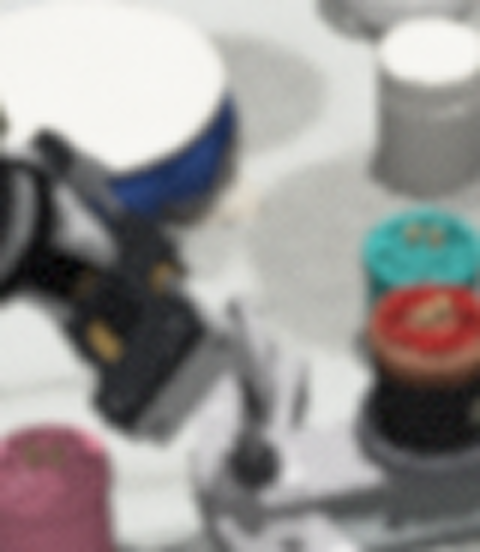

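The ring top has moved up in the side crop, from about px row 183.6 to about 181.3. I'll check how far it lifted numerically.

```bash
cat > lift.py <<'E'
from h import *; import pickle
from station import telemetry,optics
s=pickle.load(open("pics/side0.pkl","rb")); c=optics.camera("side"); t0=pickle.load(open("pics/top0.pkl","rb")); t=optics.camera("top")
pickle.dump((c,t),open("pics/now.pkl","wb"))
for n,A,B,(x,y,w,h) in[("side",s,c,(224,180,15,13)),("top",t0,t,(243,203,28,7))]:
    g=lambda i:cv2.resize(cv2.cvtColor(i["pixels"],cv2.COLOR_RGB2GRAY),None,fx=4,fy=4,interpolation=cv2.INTER_CUBIC)
    T=g(A)[4*y:4*(y+h),4*x:4*(x+w)]; m=20
    r=cv2.matchTemplate(g(B)[4*(y-m):4*(y+h+m),4*(x-m):4*(x+w+m)],T,cv2.TM_CCOEFF_NORMED)
    _,v,_,l=cv2.minMaxLoc(r); print(n,"shift px",l[0]/4-m,l[1]/4-m,"score",round(v,2))
for l in(.01,.02): print(l,"side",proj(s,[.543,.01,.125+l])-proj(s,[.543,.01,.125]),"top",proj(t0,[.543,-.0155,.13+l])-proj(t0,[.543,-.0155,.13]))
E
python3 lift.py
```

```text
side shift px 1.5 16.5 score 0.69
top shift px 0.0 -0.5 score 0.88
0.01 side [-0.14521885 -2.52490245] top [ 0.03890456 -0.17667287]
0.02 side [-0.29155268 -5.07198188] top [ 0.07855881 -0.35675057]
```

Run:
```python
from h import *; import pickle
s=pickle.load(open("pics/side0.pkl","rb")); c,t=pickle.load(open("pics/now.pkl","rb"))
# dark ring line: row profile, columns 226..236 rows 176..206
g=lambda i:cv2.cvtColor(i["pixels"],cv2.COLOR_RGB2GRAY)
print(g(s)[176:206,226:240]);print(g(c)[176:206,226:240])
```

```text
[[195 202 205 206 204 199 188 181 174 171 168 166 166 168]
 [203 206 207 209 206 202 193 184 175 175 171 168 168 166]
 [209 209 210 208 206 201 196 187 175 175 173 170 169 169]
 [210 209 207 208 205 202 192 184 174 167 170 171 172 170]
 [211 209 209 204 198 196 191 179 172 167 167 170 170 171]
 [212 210 207 197 190 187 183 179 172 168 168 171 170 171]
 [212 210 201 182 165 166 177 182 177 175 174 173 174 170]
 [213 210 190 164 140 144 169 183 188 180 180 176 176 174]
 [208 201 177 156 144 149 170 189 192 188 185 182 176 174]
 [205 189 157 146 156 168 180 191 191 188 189 186 184 178]
 [197 169 131 126 154 177 183 187 191 189 190 192 186 185]
 [187 160 111 102 141 173 185 186 190 191 191 191 190 190]
 [183 154 102  83 125 165 182 185 190 194 194 190 192 192]
 [181 150 102  70 109 153 179 181 182 187 192 194 193 192]
 [180 157 105  65  92 142 177 183 181 187 190 190 189 185]
 [184 160 112  66  83 135 172 186 182 185 186 189 187 178]
 [184 160 114  70  78 122 157 174 172 179 186 186 184 171]
 [186 163 118  70  63  99 138 160 166 173 182 187 182 163]
 [188 170 134  81  61  93 129 152 163 
[... 1741 characters left out ...]
7 187 152  99  76  98 119 131 151 176 194 189 164]
 [194 203 195 163 109  68  84 107 123 144 174 193 183 148]
 [205 206 199 170 118  65  65  91 116 140 173 191 174 139]
 [213 213 203 173 121  70  55  78 106 143 179 192 169 129]
 [218 215 204 173 122  80  61  77 105 146 184 196 164 129]
 [211 210 201 172 123  83  74  83 112 157 190 197 165 136]
 [206 204 196 170 130  97  87 103 132 168 194 192 167 148]
 [205 202 188 159 122 101 100 120 149 179 195 193 176 171]
 [206 198 174 138 104  93 101 124 154 186 199 198 192 191]
 [204 194 163 116  86  83  92 105 135 166 190 200 201 204]
 [198 180 146  97  74  78  86  83  97 132 169 194 201 206]
 [178 152 112  78  61  70  76  71  68  97 139 180 199 205]]
```

The ring's lower edge moved up about 4.5 px, which is about 18 mm and agrees with the z travel of 18.7 mm since contact, so the pin is clear. Now the swing along the arc.

Request:
carry_out:
  plan:
    - [[-0.3,2.7,-0.3,0,0,0,0],[-0.3,2.8,-0.3,0,0,0,0],[-0.3,2.8,-0.3,0,0,0,0],[-0.3,2.8,-0.3,0,0,0,0],[-0.2,2.8,-0.2,0,0,0,0],[-0.2,2.8,-0.2,0,0,0,0],[-0.2,2.8,-0.2,0,0,0,0],[-0.1,2.8,-0.2,0,0,0,0],[-0.1,2.8,-0.1,0,0,0,0],[-0.1,2.8,-0.1,0,0,0,0],[0,2.8,-0.1,0,0,0,0],[0,2.8,0,0,0,0,0],[0,2.8,0,0,0,0,0],[0.1,2.8,0.1,0,0,0,0],[0.1,2.8,0.1,0,0,0,0],[0.1,2.5,0.1,0,0,0,0],[0,0,0,0,0,0,0],[0,0,0,0,0,0,0]]

```text
time_s: 11.42
ee_pos: [0.5593, -0.0587, 0.1145]
eef_rot: [-3.134, -0.785, 0.139]
force: [-7.2, -1.1, -4.9]
grip_width: 0.0006
grip_force: 4.3
```

```bash
cat > ang.py <<'E'
from h import *; import pickle
from station import telemetry,optics
o=telemetry.get_obs(); print(o["time_s"],o["ee_pos"].round(4),o["qpos"].round(2),o["force"].round(1))
p,R=target(.25,o["ee_pos"][2]+.018*.707,-.018); print(p.round(4)); delta(o,p,R)
t0=pickle.load(open("pics/top0.pkl","rb")); t=optics.camera("top"); s=optics.camera("side"); pickle.dump((s,t),open("pics/now.pkl","wb"))
# flow cell cap centroid (red) -> arm angle
def red(c):
    q=c["pixels"].astype(int)[135:190,235:300]; m=(q[...,0]>q[...,1]+35); v,u=np.nonzero(m); return at(c,(u.mean()+235,v.mean()+135),.131),m.sum()
(a,n),(b,k)=red(t0),red(t); A=np.arctan2(*(PIV-a[:2])[::-1]); B=np.arctan2(*(PIV-b[:2])[::-1])
print("cap",a,n,b,k,"arm turn",B-A)
E
python3 ang.py
```

```text
11.4167 [ 0.5593 -0.0587  0.1145] [-0.33  0.18  2.13  1.28  0.35 -0.04] [-7.2 -1.1 -4.9]
[ 0.5597 -0.0583  0.1145]
shift in tool axes mm [ 0.3 -0.3  0.3] rotvec [ 0.0003  0.0001 -0.0076]
cap [ 0.64144459 -0.01707674  0.131     ] 408 [ 0.6424467  -0.03778191  0.131     ] 447 arm turn 0.2533704133353728
```

The arm turned 0.253 rad by the cap shift, within 1 mm of the hole. I'll lower the pin.

Request:
carry_out:
  plan:
    - [[-1.06,0,1.06,0,0,0,0],[-1.06,0,1.06,0,0,0,0],[-1.06,0,1.06,0,0,0,0],[-1.06,0,1.06,0,0,0,0],[-1.06,0,1.06,0,0,0,0],[-1.06,0,1.06,0,0,0,0],[-1.06,0,1.06,0,0,0,0],[-1.06,0,1.06,0,0,0,0],[0,0,0,0,0,0,0],[0,0,0,0,0,0,0]]

```text
time_s: 12.35
ee_pos: [0.5593, -0.0586, 0.1025]
eef_rot: [-3.135, -0.785, 0.139]
force: [-7.6, -1.0, -5.2]
grip_width: 0.0011
grip_force: 4.2
```

Request:
carry_out:
  plan:
    - [[-1.06,0,1.06,0,0,0,0],[-1.06,0,1.06,0,0,0,0],[-1.06,0,1.06,0,0,0,0],[-1.06,0,1.06,0,0,0,0],[-1.06,0,1.06,0,0,0,0],[-1.06,0,1.06,0,0,0,0],[-1.06,0,1.06,0,0,0,0],[-1.06,0,1.06,0,0,0,0],[-1.06,0,1.06,0,0,0,0],[-1.06,0,1.06,0,0,0,0],[0,0,0,0,0,0,0],[0,0,0,0,0,0,0],[0,0,0,0,0,0,0]]

```text
time_s: 13.43
ee_pos: [0.5598, -0.0582, 0.0881]
eef_rot: [-3.134, -0.786, 0.14]
force: [-0.1, 0.1, 0.3]
grip_width: 0.0008
grip_force: 0.0
```

```bash
python3 ang.py
python3 - <<'E'
from h import *; import pickle
c,t=pickle.load(open("pics/now.pkl","rb")); a=W+.25
B=np.r_[PIV-.18*np.array([np.cos(a),np.sin(a)]),.07]
s0=pickle.load(open("pics/side0.pkl","rb"))
p0=proj(s0,[.5434,-.0155,.07]); p1=proj(c,B); print(p0,p1)
g=lambda i:cv2.cvtColor(i["pixels"],cv2.COLOR_RGB2GRAY)
f=lambda i,p:cv2.resize(cv2.getRectSubPix(g(i),(60,50),tuple(map(float,p))),None,fx=6.5,fy=6.5,interpolation=cv2.INTER_CUBIC)
cv2.imwrite("pics/cmp.png",np.hstack([f(s0,p0),f(c,p1)]))
E
```

```text
13.4333 [ 0.5598 -0.0582  0.0881] [-0.33  0.24  2.14  1.49  0.33 -0.26] [-0.1  0.1  0.3]
[ 0.5597 -0.0583  0.0881]
shift in tool axes mm [-0.1  0.1 -0.1] rotvec [ 0.     -0.001  -0.0073]
cap [ 0.64144459 -0.01707674  0.131     ] 408 [ 0.64235001 -0.03752598  0.131     ] 440 arm turn 0.2500938719852962
[231.43075083 203.00747698] [237.22151144 211.93513291]
```

At z=0.1025 the pin still hung on the finger at about 6 mm lift, so it was already in the hole, and it's free now. I'll back out along the tool axis.

Request:
carry_out:
  plan:
    - [[0,0,-6,0,0,0,0],[0,0,-8,0,0,0,0],[0,0,-8,0,0,0,0],[0,0,-10,0,0,0,0],[0,0,-12,0,0,0,0],[0,0,-12,0,0,0,0],[0,0,-15,0,0,0,0],[0,0,-15,0,0,0,0],[0,0,-15,0,0,0,0],[0,0,-15,0,0,0,0],[0,0,0,0,0,0,0],[0,0,0,0,0,0,0],[0,0,0,0,0,0,0]]

```text
time_s: 14.62
ee_pos: [0.4788, -0.0705, 0.1697]
eef_rot: [-3.134, -0.786, 0.139]
force: [-0.2, 0.5, -1.0]
grip_width: 0.0005
grip_force: 0.0
```

```bash
python3 ang.py
python3 - <<'E'
from h import *; import pickle
c,t=pickle.load(open("pics/now.pkl","rb")); a=W+.25
s0=pickle.load(open("pics/side0.pkl","rb")); t0=pickle.load(open("pics/top0.pkl","rb"))
B=np.r_[PIV-.18*np.array([np.cos(a),np.sin(a)]),.08]
f=lambda i,X:cv2.resize(cv2.getRectSubPix(i["pixels"],(60,45),tuple(map(float,proj(i,X)))),(390,292),interpolation=cv2.INTER_CUBIC)
A=[.5434,-.0155,.08]
cv2.imwrite("pics/fin.png",np.vstack([np.hstack([f(s0,A),f(c,B)]),np.hstack([f(t0,A),f(t,B)])])[:,:,::-1])
E
```

```text
14.6167 [ 0.4788 -0.0705  0.1697] [-0.45 -0.11  2.27  0.99  0.5   0.2 ] [-0.2  0.5 -1. ]
[ 0.5597 -0.0583  0.1697]
shift in tool axes mm [57.8 -0.3 57.9] rotvec [ 0.0001 -0.001  -0.0075]
cap [ 0.64144459 -0.01707674  0.131     ] 408 [ 0.64246068 -0.03749443  0.131     ] 440 arm turn 0.24995380477891438
```

View pics/fin.png

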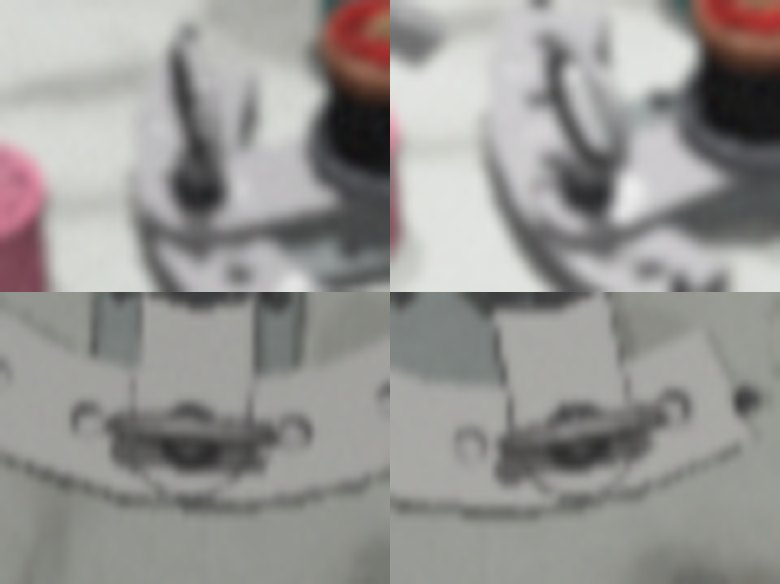

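In the before/after crops the ring sits one hole over, at (590,440) between its neighbours. In the side view its foot rests on the bushing just as before, so the pin is home.

```bash
python3 -c "
from station import ctrl; print(ctrl.hand_in())"
```

```text
the job is handed in; nothing more can be done
None
```

I moved the swing arm one hole towards the multimeter (camera measurement: 0.25 rad), the pin looks fully home there in the pictures, the gripper is clear of everything, and the job was handed in at about 15 s.

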